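# Bring the sign hanger round the stall's bent rail and snap it into its end clip

## Task

The yellow price sign hangs by a blue ring from the bent wire rail on the market stall, at the stallkeeper's end. Slide it along the wire round both bends to the customers' end and push it on until it snaps in behind the two spring leaves, fully home with the orange sprung stop pushed in, then let it go hanging there at rest. Ease it along: do not force it hard against the wire or ram the stop, and leave the tin, carton and jar where they are.

Things in the scene. Friction and masses are not known exactly. Their poses are not given: they have to be found in the camera images.
- rail: Bent steel wire rail on a foot board 180 x 440 x 18 mm fixed to the table; origin at its underside, 12 mm short of its centre. Wire round, 10 mm thick, axis level, 165 mm above the origin. In rail x, y (mm) it starts at a post at (-60,-180), runs along +y to (-60,-60), bends right to (-20,-20), runs along +x to (20,-20), bends left to (60,20), runs along +y to a post at (60,205). Posts 14 mm thick.
- bend_1 (a point): Centre of the first 90 degree bend's arc, at wire height: rail x, y = (-20, -60) mm, axes as the rail's. The wire axis passes round it at 40 mm radius.
- bend_2 (a point): Centre of the second 90 degree bend's arc, at wire height: rail x, y = (20, 20) mm, axes as the rail's. The wire axis passes round it at 40 mm radius.
- ring (a point): Bore centre of the hanger's blue ring; y along the bore (at start along rail +y), z up. Ring 24 mm long, 30 mm outside, 19 mm bore; hangs with its bore centre 4.5 mm below the wire axis, starts on the first straight. Grip tab 12 mm thick (x), 30 long (y), from 14 to 60 mm above the bore centre; sign 5 thick, 60 long (y), from 32 to 112 mm below. About 0.18 kg, bottom-heavy.
- leaf_a (a joint): Sideways give (m) of the clip's +x spring leaf, 0 relaxed, 0.011 most. The clip sits on the last straight at a place that varies and is not reported: ring centre when home at rail x 60, y 75 to 135 mm. Leaves 20 mm tall reach from there 37 mm back, mouth 44 mm wide, bumps leaving 23 mm at 15 mm before home. The ring meets them 49 to 35 mm before home; passing takes 7 to 15 N along the wire.
- leaf_b (a joint): The same for the -x leaf. Both spring shut behind the ring when it is home. Nothing of the clip rises over 13 mm above the wire axis. A dark steel block (36 x 14 x 26 mm) behind carries the orange stop.
- plunger (a joint): Travel (m) of the orange sprung stop at the clip's end, along the wire: 0 free, 0.008 fully in (rigid behind that). Soft spring, 1.4 to 3 N. With the ring home behind the leaves it stays pushed in by about 0.006; if the ring is not past the bumps it is near 0.
- tin_mid (a point): Centre of a green tin, 72 mm across and 100 mm tall, standing on the table. Bystander.
- carton_mid (a point): Centre of a plain red carton 100 x 150 x 50 mm lying on the table. Bystander.
- jar_mid (a point): Centre of an amber jar, 68 mm across and 90 mm tall, standing on the table. Bystander.
Things that resemble listed ones, but are neither listed nor needed, are in the scene too. What is shaped like the part that bears ring but turquoise is not meant.

How it is judged:
On the way, in this order (a step that is already met when the one before it is completed fails the run):
1. the ring is round the first bend, on the middle stretch (x of ring in the frame of rail above -0.02 m), for 0.1 s.
2. the ring is round the second bend, on the last straight (y of ring in the frame of rail above 0.02 m), for 0.1 s.
At the end, for the whole second after the job is handed in: The hanger is let go and at rest on the last straight (ring within 10 mm of the line of the wire, upright within 20 degrees), held behind the spring leaves so that the orange stop stays pushed in by more than 3.5 mm (value of joint plunger above 0.0035 m and y of ring in the frame of rail above 0.065 m and x of ring in the frame of rail between 0.05 and 0.07 m and angle between ring's own z axis and vertical below 0.35 rad and contact force between hanger and the fingers below 0.1 N and linear speed of hanger below 0.03 m/s); the robot touches nothing.
It fails at once if the hanger is forced against the wire or its posts with more than 40 N (contact force between hanger and rail above 40 N).
It fails at once if the orange stop is rammed with more than 30 N (contact force between hanger and plunger above 30 N).
It fails at once if the tin is moved by more than 30 mm (distance of tin_mid from where it was at the start of the episode above 0.03 m).
It fails at once if the carton is moved by more than 30 mm (distance of carton_mid from where it was at the start of the episode above 0.03 m).
It fails at once if the jar is moved by more than 30 mm (distance of jar_mid from where it was at the start of the episode above 0.03 m).
It also fails if it takes over 69 s, if anything falls off the work surface, if the arm or the gripper's body presses on something with over 40 N, if the wrist force passes 120 N, or if a joint passes its speed limit or range.

## Robot

A 7-joint arm with a two-finger parallel gripper is mounted at the origin on the work surface. World frame = base frame: x ahead of the robot, y to its left, z up, the work surface at z = 0. Lengths are in m, angles in rad, forces in N, time in s.
With the tool pointing down it reaches from about 0.4 to 0.85 m from the base axis. Payload 10.4 kg.
Tool frame: the origin (TCP) lies at the very end of the fingers, on their centre line; the grasp point (between the pads) lies 19 mm behind it (manip.grip_depth is the distance from the TCP to the grasp point, in m); z points along the fingers, x is the direction in which the jaws open and shut, and the axes are right-handed (so a half turn about z gives the same grasp; the last joint's range is limited). The gripper opens to 85 mm and grips with 20 to 120 N. Pads are 22 mm wide; open, the fingers measure 114 mm over their backs; the gripper's body (76 mm by 85 mm) begins 54 mm behind the grasp point. The pads swing forward as they close: fully open they stand 13 mm farther back than shut.
Start: joints at [-1.185, 0.332, -0.065, 1.46, 0.022, 1.35, -0.088], TCP at [0.248, 0.574, 0.231] pointing down, gripper open.
Joint ranges: [-2.6, 2.6], [-0.5, 2.12], [-1.47, 1.34], [0.16, 2.42], [-1.27, 4.41], [0.06, 2.06], [-2.6, 2.6]. Speed limits (rad/s): [2.22, 2.22, 2.79, 2.79, 3.14, 3.14, 3.14].

## Interface

Orientations are given as a unit quaternion [x, y, z, w].
In Python, from workcell import manip, cams gives the robot as it stands. The module is installed in compiled form; this text tells all that it offers.
- The arm moves only by the tool move_arm, never from a script. Its arguments are lists of equal length, an entry for each row: "claw": the opening, from 0 (shut) to 1 (fully open); "dp": the shift along the tool's x, y, z as a fraction of full scale, a list of three; "turn": the turn, a rotation vector about the tool's x, y, z as a fraction of full scale, a list of three. A call has 1 to 8 rows; each row shifts and turns the commanded pose from where the row before left it, along the tool's axes as they then stand; what a row does not reach is not made up. Full scale, the value 1, is 200 mm for a shift and 45 degrees for a turn. A row lasts 1/12 s, in which the tool goes at most 41.7 mm and 7.16 degrees, less where a joint would pass 70% of its speed; a pose out of reach is approached as far as the arm can. A call with a number of a shift or a turn outside -1 to 1 is refused whole. A call with a gripper value outside its range is refused whole. The fingers move at their own pace and stop on an object; "grip_force" is the grip in N (left out, the last holds). Time passes only in rows, so rows that do not move let the fingers close. It gives the time, the measured TCP pose, the force and the opening at its end, in the units of the state.
- manip.get_obs(): the state, without advancing time (a new reading comes with each control period).
- cams.camera(name): name is "side" or "top"; returns the picture (384x512x3 uint8, red, green, blue); there is no depth.
- cams.camera_info(name): a dict with "fx", "fy", "cx", "cy" (pixels), "dist" ([k1, k2, p1, p2, k3] as OpenCV has them; the pictures are not rectified), "pose" (4x4, takes a point from camera to world coordinates). Camera axes: x right, y down, z forward; pixel columns grow to the right and rows downward; lengths in m; the calibration is good to about 2 mm. A picture is of the moment at which its call begins. camera_info takes no time and is no camera call.
- manip.hand_in(): hands the job in, once; it reports no verdict.
The state is a dict: "clock": time; "joint_pos": joint angles; "joint_velocities": joint speeds; "tau": joint torques, N m; "position": TCP position; "ee_rot": TCP orientation; "ft_force": force on the tool from outside, world axes, zero at the start; "torque": the same for the moment, N m; "grip_width": opening from 0.0 (shut) to 1.0 (fully open).
Only numpy, scipy, OpenCV 4.12 (cv2) and the standard library are available. Lean on these libraries where they do the work, as an engineer would, in place of code of your own. Each camera call takes 0.05 s, during which the arm holds its last target.

## Working session

There is one attempt and no reset: what is moved stays moved. The work goes in short steps, Python scripts to look and compute and a tool call to move; the robot and the scene stay as the last step left them, time stands still between calls to the robot, and variables do not carry over. Pictures are saved under pics/ and viewed, and the job is handed in when it is done.

Besides the shell and the picture viewer there is one more tool, called after "Call:" in YAML: its name, and indented under it one key for each argument. move_arm: Moves the arm, as the interface text tells. Shift numbers are shares of 200 mm and turn numbers shares of 45 degrees, none past 1 either way. Its arguments: {"type":"object","properties":{"claw":{"type":"array","items":{"type":"number"}},"dp":{"type":"array","items":{"type":"array","items":{"type":"number"}}},"turn":{"type":"array","items":{"type":"array","items":{"type":"number"}}},"grip_force":{"type":"number"}},"required":["claw","dp","turn"]}

```bash
mkdir -p pics; python3 - <<'E'
from workcell import manip, cams
import cv2
print(manip.get_obs(), manip.grip_depth)
for n in("side","top"):
    im=cams.camera(n); cv2.imwrite(f"pics/{n}0.png",im[:,:,::-1]); print(n,cams.camera_info(n))
E
```

```text
{'clock': 0.0, 'joint_pos': array([-1.184563  ,  0.33289065, -0.06467877,  1.46095232,  0.02157675,
        1.34989455, -0.08851648]), 'joint_velocities': array([ 0.00255197, -0.00048541, -0.00303158,  0.00109482,  0.00178145,
       -0.00063477,  0.00011562]), 'tau': array([ 2.00885515e-04, -6.25461459e+01,  4.90930339e-02, -3.91592181e+01,
        1.63652853e-02,  1.02714688e-02, -5.71956195e-05]), 'position': array([0.24832065, 0.57313802, 0.23049889]), 'ee_rot': array([ 8.35929750e-01,  5.48835975e-01, -5.91761898e-04,  4.19337949e-04]), 'ft_force': array([-0.18088784, -0.53462239, -0.34049758]), 'torque': array([-0.02361848, -0.02285084, -0.06105087]), 'grip_width': 1.000049156745128} 0.0187
side {'fx': 495.0203432449669, 'fy': 495.0203432449669, 'cx': 252.58588312439812, 'cy': 195.1465000932561, 'dist': array([-0.05822767,  0.        ,  0.        ,  0.        ,  0.        ]), 'pose': array([[ 0.71788552, -0.35343313,  0.59977113, -0.42533708],
       [-0.69592906, -0.38658673,  0.60517224, -0.90308698],
       [ 0.01797564, -0.85184255, -0.5234894 ,  0.91964204],
       [ 0.        ,  0.        ,  0.        ,  1.        ]])}
top {'fx': 391.00977059651143, 'fy': 391.00977059651143, 'cx': 255.45960833737547, 'cy': 191.03178373723827, 'dist': array([-0.02644817,  0.        ,  0.        ,  0.        ,  0.        ]), 'pose': array([[-1.89088477e-02, -9.97422787e-01,  6.92115542e-02,
         3.78872054e-01],
       [-9.99817678e-01,  1.90474699e-02,  1.34342275e-03,
         2.92639793e-02],
       [-2.65826546e-03, -6.91735328e-02, -9.97601101e-01,
         1.38569585e+00],
       [ 0.00000000e+00,  0.00000000e+00,  0.00000000e+00,
         1.00000000e+00]])}
```

View pics/side0.png

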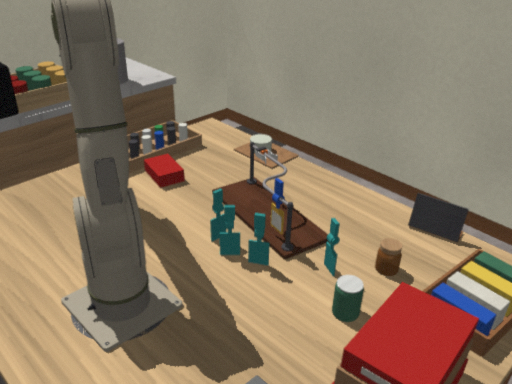

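View pics/top0.png

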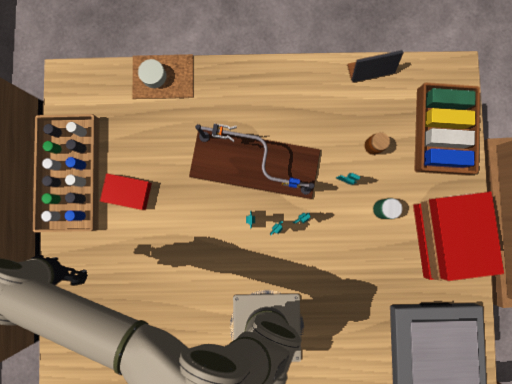

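```bash
cat > h.py <<'E'
import numpy as np, cv2
from workcell import manip, cams
def K(n):
    c=cams.camera_info(n); return np.array([[c['fx'],0,c['cx']],[0,c['fy'],c['cy']],[0,0,1]]),np.array(c['dist']),np.array(c['pose'])
def ray(n,uv):
    k,d,P=K(n); p=cv2.undistortPoints(np.array(uv,float).reshape(-1,1,2),k,d)[:,0]
    v=np.c_[p,np.ones(len(p))]@P[:3,:3].T; return P[:3,3],v
def onz(n,uv,z):
    o,v=ray(n,uv); return o+v*((z-o[2])/v[:,2])[:,None]
def proj(n,X):
    k,d,P=K(n); R=P[:3,:3].T; return cv2.projectPoints(np.array(X,float).reshape(-1,1,3),cv2.Rodrigues(R)[0],-R@P[:3,3],k,d)[0][:,0]
def tri(a,b):
    o1,v1=ray('side',a);o2,v2=ray('top',b);v1=v1[0]/np.linalg.norm(v1[0]);v2=v2[0]/np.linalg.norm(v2[0])
    A=np.c_[v1,-v2];s=np.linalg.lstsq(A,o2-o1,rcond=None)[0]
    p,q=o1+s[0]*v1,o2+s[1]*v2; return (p+q)/2,np.linalg.norm(p-q)
E
python3 - <<'E'
import cv2
a=cv2.imread('pics/top0.png')[110:210,180:330]; cv2.imwrite('pics/topc.png',cv2.resize(a,None,fx=5,fy=5,interpolation=cv2.INTER_CUBIC))
a=cv2.imread('pics/side0.png')[120:260,200:340]; cv2.imwrite('pics/sidec.png',cv2.resize(a,None,fx=4.25,fy=4.25,interpolation=cv2.INTER_CUBIC))
E
```

```text
(no output)
```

View pics/topc.png

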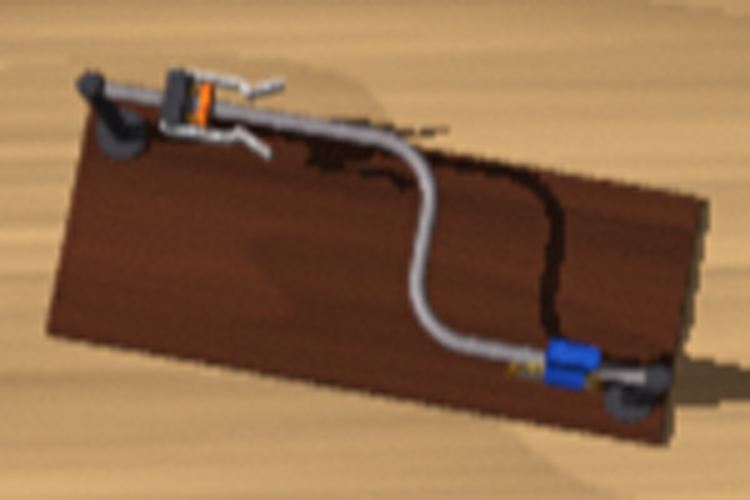

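View pics/sidec.png

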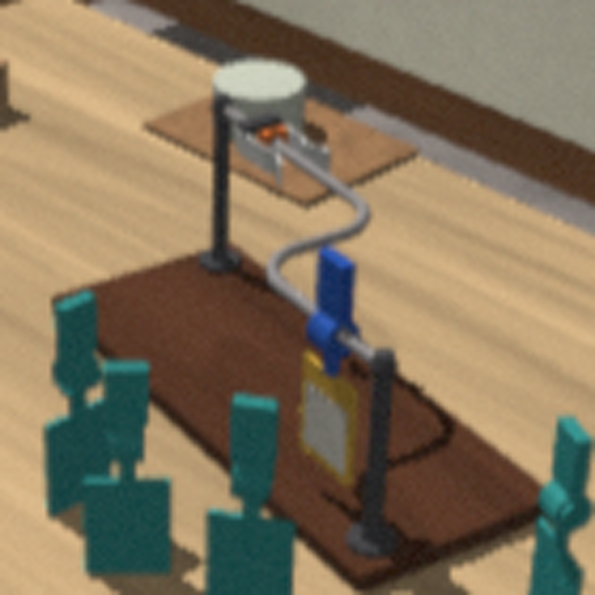

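```bash
cat >> h.py <<'E'
def fit2(A,B):
    A=np.array(A,float);B=np.array(B,float);a=A-A.mean(0);b=B-B.mean(0)
    th=np.arctan2((a[:,0]*b[:,1]-a[:,1]*b[:,0]).sum(),(a*b).sum());c,s=np.cos(th),np.sin(th);R=np.array([[c,-s],[s,c]])
    t=B.mean(0)-R@A.mean(0);return th,R,t,(A@R.T+t-B)
def model(n=40):
    t=np.linspace(0,1,n);q=t*np.pi/2
    L=[np.c_[-60+0*t,-180+120*t],np.c_[-20-40*np.cos(q),-60+40*np.sin(q)],np.c_[-20+40*t,-20+0*t],np.c_[20+40*np.sin(q),20-40*np.cos(q)],np.c_[60+0*t,20+185*t]]
    return np.vstack(L)/1000
E
cat > m.py <<'E'
from h import *
cr=lambda *p:[(180+(u+.5)/5-.5,110+(v+.5)/5-.5) for u,v in p]
sr=lambda u,v:[(200+(u+.5)/4.25-.5,120+(v+.5)/4.25-.5)]
print('near post',tri(sr(382,356),cr((657,377)))); print('far post',tri(sr(222,101),cr((92,83))))
print('tab top',tri(sr(336,255),cr((572,352))))
cor=onz('top',cr((708,200),(665,443),(48,333)),.018)
print(cor)
th,R,t,r=fit2([(.09,-.208),(-.09,-.208),(-.09,.232)],cor[:,:2]);print('board',np.degrees(th),t,r*1e3)
# wire
im=cv2.imread('pics/top0.png')[110:210,180:330];hsv=cv2.cvtColor(im,cv2.COLOR_BGR2HSV)
m=((hsv[...,1]<60)&(hsv[...,2]>90)&(hsv[...,2]<215)).astype(np.uint8)
n,lab,st,_=cv2.connectedComponentsWithStats(m);print(st[st[:,4]>20])
k=1+np.argmax(st[1:,4]);v,u=np.where(lab==k)
W=onz('top',np.c_[u+180,v+110],.165)[:,:2]
M=model()
from scipy.spatial import cKDTree
from scipy.optimize import least_squares
def f(p):
    c,s=np.cos(p[0]),np.sin(p[0]);X=(W-p[1:])@np.array([[c,-s],[s,c]])
    return cKDTree(M).query(X)[0]
s=least_squares(f,[th,*t],loss='soft_l1',f_scale=.004,diff_step=1e-4);p=s.x
print('wire',np.degrees(p[0]),p[1:],np.sqrt(np.mean(s.fun**2)))
E
python3 m.py
```

```text
near post (array([ 0.47781405, -0.14165827,  0.17228112]), np.float64(0.0021258672009007453))
far post (array([0.67026021, 0.20920377, 0.17189644]), np.float64(0.003102321227807508))
tab top (array([ 0.49010372, -0.08465018,  0.22043158]), np.float64(0.001379853884413961))
[[ 0.61608357 -0.20397789  0.018     ]
 [ 0.44477667 -0.16851465  0.018     ]
 [ 0.53053593  0.26330351  0.018     ]]
board -11.586424659498709 [0.57217262 0.01766182] [[ 2.47917584 -0.19797572]
 [-2.54603803  0.49103655]
 [ 0.06686219 -0.29306083]]
[[    0     0   150   100 14550]
 [   39    14    18     5    36]
 [   21    17    12     4    33]
 [   43    20    66    53   301]
 [   32    24    22     8    54]
 [  120    74     9     3    22]]
wire -11.090029282061048 [0.57230799 0.02179013] 0.002929602235717166
```

```bash
cat >> h.py <<'E'
TH=np.radians(-11.2);T=np.array([.572,.0215])
RR=np.array([[np.cos(TH),-np.sin(TH)],[np.sin(TH),np.cos(TH)]])
r2w=lambda p:np.array(p)@RR.T+T
w2r=lambda p:(np.array(p)[...,:2]-T)@RR
E
python3 - <<'E'
from h import *
cr=lambda *p:[(180+(u+.5)/5-.5,110+(v+.5)/5-.5) for u,v in p]
pts=cr((283,87),(268,153),(250,92),(238,130),(192,97),(203,105),(213,105),(180,97))
print(np.round(w2r(onz('top',pts,.165))*1e3,1))
for n in('top','side'):
    a=cv2.imread(f'pics/{n}0.png')
    k=5 if n=='top' else 4.25; x,y,w,h=(180,110,150,100) if n=='top' else (200,120,140,140)
    b=cv2.resize(a[y:y+h,x:x+w],None,fx=k,fy=k)
    X=r2w(model());q=proj(n,np.c_[X,np.full(len(X),.165)])
    for u,v in q: cv2.circle(b,(int((u-x+.5)*k),int((v-y+.5)*k)),1,(0,255,0),-1)
    cv2.imwrite(f'pics/ov_{n}.png',b)
for name,rp in [('start',(-.06,-.12)),('b1e',(-.02,-.02))]: print(name,r2w(rp))
E
```

```text
[[ 81.3  84. ]
 [ 38.   85.7]
 [ 74.5 104. ]
 [ 49.1 107. ]
 [ 64.9 139.6]
 [ 61.1 131.8]
 [ 62.2 125.5]
 [ 63.6 147.1]]
start [ 0.48983457 -0.08456056]
b1e [0.54849621 0.00576558]
```

View pics/ov_top.png

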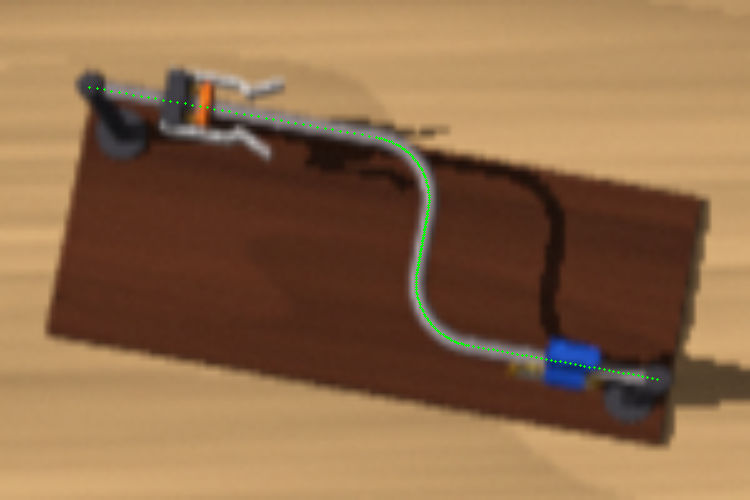

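View pics/ov_side.png

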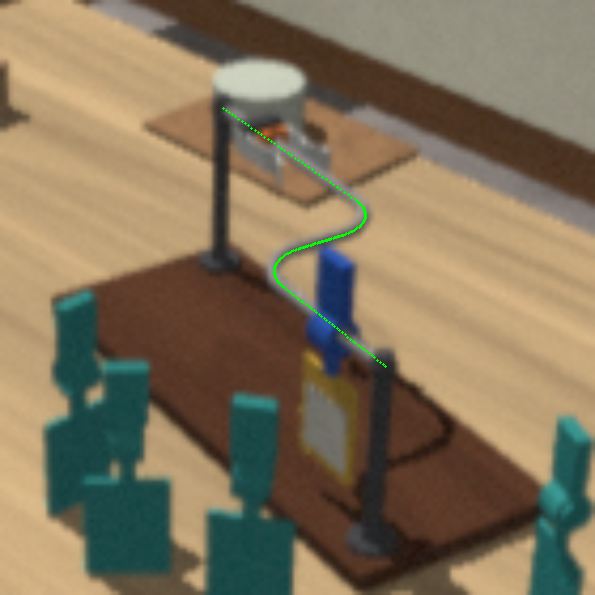

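```bash
cat >> h.py <<'E'
from scipy.spatial.transform import Rotation as Ro
def state():
    o=manip.get_obs();R=Ro.from_quat(o['ee_rot']);x=R.as_matrix()[:,0];a=np.degrees(np.arctan2(x[1],x[0]))
    print('t',round(o['clock'],2),'pos',o['position'].round(4),'rail',(w2r(o['position'])*1e3).round(1),'alpha',a.round(2),'F',o['ft_force'].round(1),'g',round(o['grip_width'],3),'q',o['joint_pos'].round(2))
    tl=np.degrees(np.arccos(-R.as_matrix()[2,2]));print('tilt',tl.round(2))
    return o,R,a
def plan(wps,dec=3):
    """wps: list of (x,y,z,alpha_deg) world, one per row, from measured pose (sequential, rounding compensated)"""
    o,R,a=state();p=o['position'].copy();dp=[];tn=[]
    for x,y,z,al in wps:
        d=R.inv().apply(np.array([x,y,z])-p)/.2;d=d.round(dec)
        tgt=Ro.from_matrix(np.c_[[np.cos(np.radians(al)),np.sin(np.radians(al)),0],[np.sin(np.radians(al)),-np.cos(np.radians(al)),0],[0,0,-1]])
        w=((R.inv()*tgt).as_rotvec(degrees=True)/45).round(dec)
        p=p+R.apply(d*.2);R=R*Ro.from_rotvec(w*45,degrees=True)
        dp.append((d+0.).tolist());tn.append((w+0.).tolist())
    print('dp',dp);print('turn',tn)
E
python3 - <<'E'
from h import *
o,R,a=state();p=o['position'];n=18
e=np.array([.49,-.0846,.27])
s=[]
for i in range(1,n+1):
    f=i/n; q=p+(e-p)*f; q[2]=p[2]+.04*min(1,f*4); s.append((*q,a+(-11.2-a)*f))
plan(s)
E
```

```text
t 0.1 pos [0.2483 0.5732 0.2306] rail [-424.7  478.3] alpha 66.58 F [0.8 0.1 0.5] g 0.996 q [-1.18  0.33 -0.06  1.46  0.02  1.35 -0.09]
tilt 0.07
t 0.1 pos [0.2483 0.5732 0.2306] rail [-424.7  478.3] alpha 66.58 F [0.8 0.1 0.5] g 0.996 q [-1.18  0.33 -0.06  1.46  0.02  1.35 -0.09]
tilt 0.07
dp [[-0.141, 0.134, -0.044], [-0.13, 0.145, -0.045], [-0.12, 0.154, -0.044], [-0.107, 0.162, -0.045], [-0.095, 0.17, -0.022], [-0.081, 0.177, 0.0], [-0.069, 0.182, 0.0], [-0.054, 0.187, 0.0], [-0.04, 0.191, 0.0], [-0.025, 0.193, 0.0], [-0.011, 0.194, 0.0], [0.004, 0.195, 0.0], [0.018, 0.193, 0.0], [0.033, 0.192, 0.0], [0.047, 0.189, 0.0], [0.062, 0.185, 0.0], [0.075, 0.179, 0.0], [0.089, 0.174, 0.0]]
turn [[0.0, 0.002, 0.096], [0.0, 0.0, 0.096], [0.0, 0.0, 0.096], [0.0, 0.0, 0.096], [0.0, 0.0, 0.096], [0.0, 0.0, 0.096], [0.0, 0.0, 0.096], [0.0, 0.0, 0.096], [0.0, 0.0, 0.096], [0.0, 0.0, 0.096], [0.0, 0.0, 0.096], [0.0, 0.0, 0.096], [0.0, 0.0, 0.096], [0.0, 0.0, 0.096], [0.0, 0.0, 0.096], [0.0, 0.0, 0.096], [0.0, 0.0, 0.096], [0.0, 0.0, 0.096]]
```

Call:
move_arm:
  claw: [1,1,1,1,1,1,1,1]
  dp:
    - [-0.14,0.135,-0.045]
    - [-0.13,0.145,-0.045]
    - [-0.12,0.155,-0.045]
    - [-0.105,0.16,-0.045]
    - [-0.095,0.17,-0.02]
    - [-0.08,0.175,0]
    - [-0.07,0.18,0]
    - [-0.055,0.185,0]
  turn:
    - [0,0,0.096]
    - [0,0,0.096]
    - [0,0,0.096]
    - [0,0,0.096]
    - [0,0,0.096]
    - [0,0,0.096]
    - [0,0,0.096]
    - [0,0,0.096]

```text
clock: 0.77
position: [0.3553, 0.2805, 0.2712]
ee_rot: [0.962, 0.274, -0.0, -0.0]
ft_force: [0.2, 1.0, 0.7]
grip_width: 1.005
```

Call:
move_arm:
  claw: [1,1,1,1,1,1,1,1]
  dp:
    - [-0.04,0.19,0]
    - [-0.025,0.19,0]
    - [-0.01,0.195,0]
    - [0.005,0.195,0]
    - [0.02,0.19,0]
    - [0.03,0.19,0]
    - [0.045,0.19,0]
    - [0.06,0.185,0]
  turn:
    - [0,0,0.096]
    - [0,0,0.096]
    - [0,0,0.096]
    - [0,0,0.096]
    - [0,0,0.096]
    - [0,0,0.096]
    - [0,0,0.096]
    - [0,0,0.096]

```text
clock: 1.43
position: [0.4615, -0.0106, 0.2713]
ee_rot: [1.0, -0.024, 0.0, -0.0]
ft_force: [0.2, 0.1, -1.1]
grip_width: 0.998
```

```bash
python3 - <<'E'
from h import *
o,R,a=state();p=o['position'];n=5
e=np.array([.49,-.0846,.27])
plan([(*(p+(e-p)*i/3),a+(-11.2-a)*i/3) for i in (1,2,3)]+[(*e,-11.2)])
E
```

```text
t 1.43 pos [ 0.4615 -0.0106  0.2713] rail [-102.1  -52.9] alpha -2.76 F [ 0.2  0.1 -1.1] g 0.998 q [-0.61 -0.09  0.51  1.83  0.04  1.39 -0.16]
tilt 0.02
t 1.43 pos [ 0.4615 -0.0106  0.2713] rail [-102.1  -52.9] alpha -2.76 F [ 0.2  0.1 -1.1] g 0.998 q [-0.61 -0.09  0.51  1.83  0.04  1.39 -0.16]
tilt 0.02
dp [[0.053, 0.121, 0.002], [0.06, 0.118, 0.002], [0.064, 0.115, 0.002], [0.0, 0.0, 0.0]]
turn [[0.0, 0.0, 0.063], [0.0, 0.0, 0.062], [0.0, 0.0, 0.063], [0.0, 0.0, 0.0]]
```

Call:
move_arm:
  claw: [1,1,1,1,1]
  dp:
    - [0.053,0.121,0]
    - [0.06,0.118,0]
    - [0.064,0.115,0]
    - [0,0,0.1]
    - [0,0,0]
  turn:
    - [0,0,0.063]
    - [0,0,0.062]
    - [0,0,0.063]
    - [0,0,0]
    - [0,0,0]

```text
clock: 1.85
position: [0.4889, -0.0836, 0.2486]
ee_rot: [0.995, -0.097, -0.002, 0.001]
ft_force: [0.2, 1.1, -0.5]
grip_width: 1.0
```

```bash
python3 - <<'E'
from h import *
o,R,a=state()
for n,(x,y,w,h) in (('top',(220,130,120,90)),('side',(200,90,160,140))):
    im=cams.camera(n)[:,:,::-1]; cv2.imwrite(f'pics/{n}1.png',im)
    cv2.imwrite(f'pics/{n}1c.png',cv2.resize(im[y:y+h,x:x+w],None,fx=4,fy=4,interpolation=cv2.INTER_CUBIC))
E
```

```text
t 1.85 pos [ 0.4889 -0.0836  0.2486] rail [ -61.1 -119.3] alpha -11.17 F [ 0.2  1.1 -0.5] g 1.0 q [-0.52  0.02  0.61  1.79 -0.01  1.34 -0.1 ]
tilt 0.23
```

View pics/side1c.png

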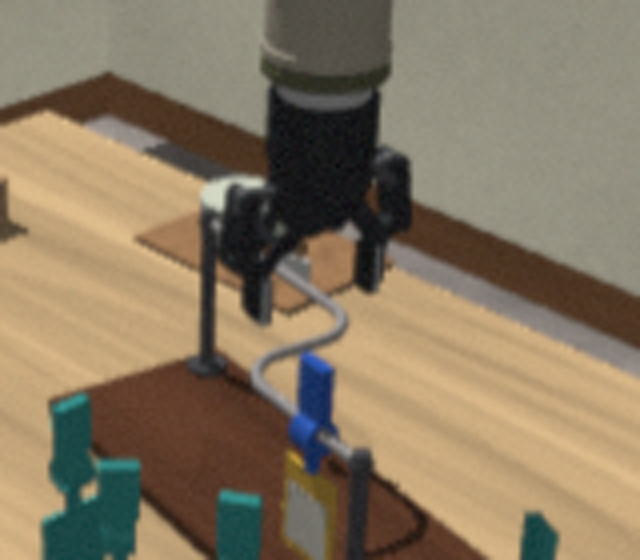

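View pics/top1c.png

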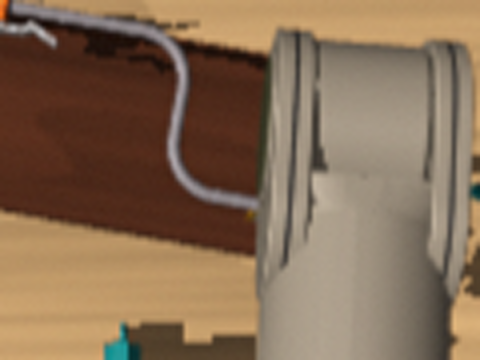

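Call:
move_arm:
  claw: [1,1,1,1,1,1]
  dp:
    - [0.005,0.003,0.06]
    - [0,0,0.08]
    - [0,0,0.08]
    - [0,0,0.06]
    - [0,0,0.015]
    - [0,0,0]
  turn:
    - [0,0,0]
    - [0,0,0]
    - [0,0,0]
    - [0,0,0]
    - [0,0,0]
    - [0,0,0]

```text
clock: 2.45
position: [0.4908, -0.0822, 0.1923]
ee_rot: [0.995, -0.095, -0.0, -0.0]
ft_force: [-0.1, -0.5, 0.3]
grip_width: 0.997
```

Call:
move_arm:
  claw: [0.5,0.3,0.2,0.15,0.1,0.05,0,0]
  dp:
    - [0,0,0]
    - [0,0,0]
    - [0,0,0]
    - [0,0,0]
    - [0,0,0]
    - [0,0,0]
    - [0,0,0]
    - [0,0,0]
  turn:
    - [0,0,0]
    - [0,0,0]
    - [0,0,0]
    - [0,0,0]
    - [0,0,0]
    - [0,0,0]
    - [0,0,0]
    - [0,0,0]
  grip_force: 40

```text
clock: 3.12
position: [0.4911, -0.0832, 0.1925]
ee_rot: [0.995, -0.096, 0.0, -0.0]
ft_force: [-0.8, 0.5, 4.8]
grip_width: 0.131
```

```bash
python3 - <<'E'
from h import *
o,R,a=state()
im=cams.camera('side')[:,:,::-1]; cv2.imwrite(f'pics/side2c.png',cv2.resize(im[90:230,200:360],None,fx=4,fy=4,interpolation=cv2.INTER_CUBIC))
E
```

```text
t 3.12 pos [ 0.4911 -0.0832  0.1925] rail [ -59.  -118.4] alpha -11.01 F [-0.8  0.5  4.8] g 0.131 q [-0.51  0.07  0.62  1.87 -0.04  1.21 -0.07]
tilt 0.01
```

View pics/side2c.png

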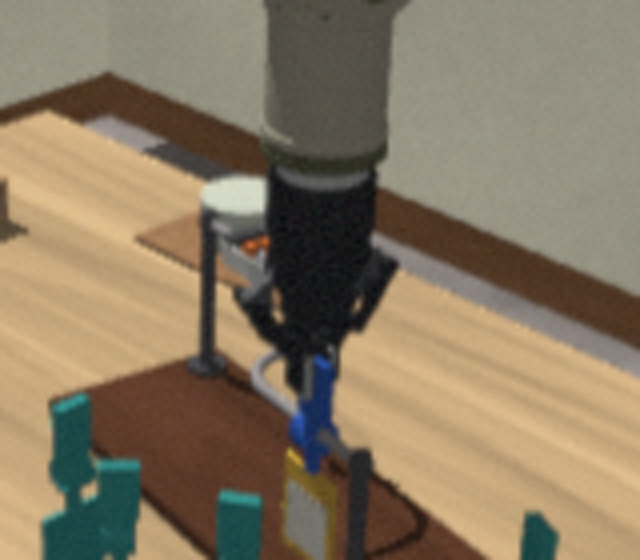

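Call:
move_arm:
  claw: [0,0,0,0]
  dp:
    - [0,0,-0.01]
    - [0,0,-0.01]
    - [0,0,0]
    - [0,0,0]
  turn:
    - [0,0,0]
    - [0,0,0]
    - [0,0,0]
    - [0,0,0]
  grip_force: 80

```text
clock: 3.5
position: [0.491, -0.0832, 0.1962]
ee_rot: [0.995, -0.096, -0.0, -0.0]
ft_force: [-0.2, 0.0, -0.6]
grip_width: 0.125
```

```bash
cat >> h.py <<'E'
def path(s):
    """rail pose at arclength s (mm) from (-60,-120): x,y mm, heading offset deg"""
    q=40*np.pi/2
    if s<60: return -60,-120+s,0
    s-=60
    if s<q: t=s/40; return -20-40*np.cos(t),-60+40*np.sin(t),-np.degrees(t)
    s-=q
    if s<40: return -20+s,-20,-90
    s-=40
    if s<q: t=s/40; return 20+40*np.sin(t),20-40*np.cos(t),-90+np.degrees(t)
    s-=q
    return 60,20+s,0
def along(s0,s1,n,z,off=(0,0)):
    """off: TCP minus ring in ring axes (mm, x across, y along)"""
    W=[]
    for i in range(1,n+1):
        x,y,h=path(s0+(s1-s0)*i/n);a=np.radians(h)
        x+=np.cos(a)*off[0]-np.sin(a)*off[1];y+=np.sin(a)*off[0]+np.cos(a)*off[1]
        w=r2w((x/1e3,y/1e3));W.append((w[0],w[1],z,-11.2+h))
    plan(W)
E
python3 - <<'E'
from h import *
along(1.6,49.6,6,.1955)
E
```

```text
t 3.5 pos [ 0.491  -0.0832  0.1962] rail [ -59.1 -118.4] alpha -11.0 F [-0.2  0.  -0.6] g 0.125 q [-0.51  0.07  0.62  1.87 -0.04  1.22 -0.07]
tilt 0.01
dp [[-0.004, -0.04, 0.003], [0.0, -0.04, 0.0], [0.0, -0.04, 0.0], [0.0, -0.04, 0.0], [0.0, -0.04, 0.0], [0.0, -0.04, 0.0]]
turn [[0.0, 0.0, 0.004], [0.0, 0.0, 0.0], [0.0, 0.0, 0.0], [0.0, 0.0, 0.0], [0.0, 0.0, 0.0], [0.0, 0.0, 0.0]]
```

Call:
move_arm:
  claw: [0,0,0,0,0,0,0]
  dp:
    - [0,-0.03,0]
    - [0,-0.04,0]
    - [0,-0.04,0]
    - [0,-0.04,0]
    - [0,-0.04,0]
    - [0,-0.04,0]
    - [0,0,0]
  turn:
    - [0,0,0]
    - [0,0,0]
    - [0,0,0]
    - [0,0,0]
    - [0,0,0]
    - [0,0,0]
    - [0,0,0]

```text
clock: 4.08
position: [0.5002, -0.0357, 0.1962]
ee_rot: [0.996, -0.095, -0.0, -0.0]
ft_force: [-0.9, 0.8, -2.3]
grip_width: 0.123
```

```bash
python3 - <<'E'
from h import *
along(47.6,62,3,.1955)
im=cams.camera('side')[:,:,::-1]; cv2.imwrite(f'pics/side3c.png',cv2.resize(im[90:230,200:360],None,fx=4,fy=4,interpolation=cv2.INTER_CUBIC))
E
```

```text
t 4.08 pos [ 0.5002 -0.0357  0.1962] rail [-59.3 -70. ] alpha -10.85 F [-0.9  0.8 -2.3] g 0.123 q [-0.57  0.07  0.58  1.86 -0.04  1.22 -0.16]
tilt 0.03
dp [[-0.003, -0.012, 0.004], [0.0, -0.024, -0.001], [0.0, -0.024, 0.0]]
turn [[-0.001, 0.0, 0.008], [0.0, 0.0, 0.0], [0.0, 0.0, 0.063]]
```

View pics/side3c.png

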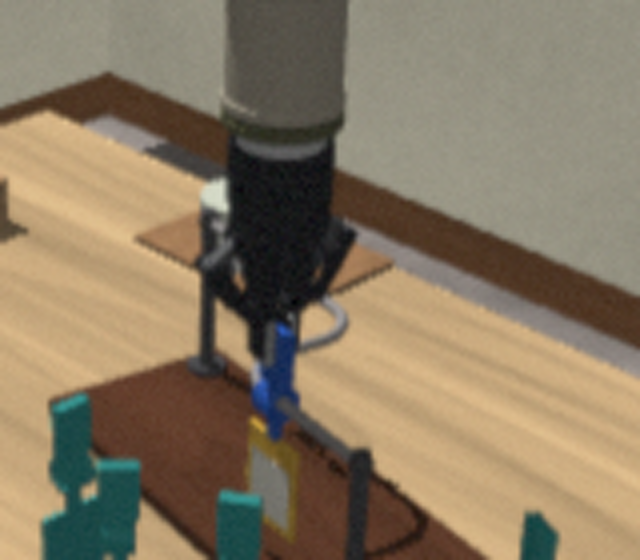

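```bash
python3 - <<'E'
from h import *
along(48.4,80,8,.196,(0.3,1.6))
E
```

```text
t 4.13 pos [ 0.5    -0.0368  0.1962] rail [-59.3 -71.2] alpha -10.9 F [ 0.4 -0.6 -1.7] g 0.125 q [-0.56  0.07  0.58  1.86 -0.04  1.22 -0.16]
tilt 0.01
dp [[-0.002, -0.026, 0.001], [0.0, -0.02, 0.0], [0.0, -0.019, 0.0], [0.002, -0.02, 0.0], [0.002, -0.019, 0.0], [0.001, -0.02, 0.0], [0.002, -0.019, 0.0], [0.002, -0.02, 0.0]]
turn [[0.0, 0.0, 0.007], [0.0, 0.0, 0.0], [0.0, 0.0, 0.008], [0.0, 0.0, 0.125], [0.0, 0.0, 0.126], [0.0, 0.0, 0.126], [0.0, 0.0, 0.126], [0.0, 0.0, 0.125]]
```

Call:
move_arm:
  claw: [0,0,0,0,0,0,0,0]
  dp:
    - [-0.001,-0.024,0]
    - [0,-0.02,0]
    - [0,-0.02,0]
    - [0.002,-0.02,0]
    - [0.002,-0.02,0]
    - [0.002,-0.02,0]
    - [0.002,-0.02,0]
    - [0.002,-0.02,0]
  turn:
    - [0,0,0]
    - [0,0,0.005]
    - [0,0,0.01]
    - [0,0,0.125]
    - [0,0,0.125]
    - [0,0,0.125]
    - [0,0,0.125]
    - [0,0,0.125]

```text
clock: 4.8
position: [0.5118, -0.0076, 0.1963]
ee_rot: [0.939, -0.343, -0.0, -0.0]
ft_force: [-0.7, 0.2, -1.7]
grip_width: 0.121
```

```bash
python3 - <<'E'
from h import *
along(80,112,8,.196,(0.3,1.6))
print(path(80))
E
```

```text
t 4.8 pos [ 0.5118 -0.0076  0.1963] rail [-53.5 -40.2] alpha -40.11 F [-0.7  0.2 -1.7] g 0.121 q [-0.62  0.1   0.58  1.83 -0.06  1.22 -0.72]
tilt 0.01
dp [[-0.003, -0.021, 0.002], [0.002, -0.02, 0.0], [0.002, -0.02, 0.0], [0.002, -0.019, 0.0], [0.002, -0.02, 0.0], [0.001, -0.02, 0.0], [0.002, -0.02, 0.0], [0.002, -0.02, 0.0]]
turn [[0.0, 0.0, 0.121], [0.0, 0.0, 0.128], [0.0, 0.0, 0.127], [0.0, 0.0, 0.127], [0.0, 0.0, 0.128], [0.0, 0.0, 0.127], [0.0, 0.0, 0.127], [0.0, 0.0, 0.128]]
(np.float64(-55.10330247561491), np.float64(-40.82297845583188), np.float64(-28.64788975654116))
```

No contact force; continuing round bend 1.

Call:
move_arm:
  claw: [0,0,0,0,0,0,0,0]
  dp:
    - [-0.002,-0.02,0.001]
    - [0.002,-0.02,0]
    - [0.002,-0.02,0]
    - [0.002,-0.02,0]
    - [0.002,-0.02,0]
    - [0.001,-0.02,0]
    - [0.002,-0.02,0]
    - [0.002,-0.02,0]
  turn:
    - [0,0,0.122]
    - [0,0,0.127]
    - [0,0,0.127]
    - [0,0,0.127]
    - [0,0,0.127]
    - [0,0,0.127]
    - [0,0,0.127]
    - [0,0,0.127]

```text
clock: 5.47
position: [0.5397, 0.0055, 0.1961]
ee_rot: [0.734, -0.68, 0.0, 0.0]
ft_force: [-0.1, -2.4, -1.3]
grip_width: 0.124
```

```bash
python3 - <<'E'
from h import *
print(path(112),path(142.8))
along(112,142.8,8,.196,(0.3,1.6))
im=cams.camera('side')[:,:,::-1]; cv2.imwrite(f'pics/side4c.png',cv2.resize(im[90:230,200:360],None,fx=4,fy=4,interpolation=cv2.INTER_CUBIC))
im=cams.camera('top')[:,:,::-1]; cv2.imwrite(f'pics/top4c.png',cv2.resize(im[90:230,180:340],None,fx=4,fy=4,interpolation=cv2.INTER_CUBIC))
E
```

```text
(np.float64(-30.699953144983496), np.float64(-21.45767258331228), np.float64(-74.48451336700703)) (-0.03185307179585095, -20, -90)
t 5.47 pos [0.5397 0.0055 0.1961] rail [-28.6 -22. ] alpha -85.63 F [-0.1 -2.4 -1.3] g 0.124 q [-0.67  0.18  0.64  1.77 -0.11  1.23 -1.49]
tilt 0.04
dp [[-0.002, -0.018, 0.0], [0.002, -0.019, 0.0], [0.001, -0.019, 0.0], [0.0, -0.019, 0.0], [0.0, -0.019, 0.0], [0.0, -0.02, 0.0], [0.0, -0.019, 0.0], [0.0, -0.019, 0.0]]
turn [[0.0, -0.001, 0.124], [0.0, 0.0, 0.122], [0.0, 0.0, 0.1], [0.0, 0.0, 0.0], [0.0, 0.0, 0.0], [0.0, 0.0, 0.0], [0.0, 0.0, 0.0], [0.0, 0.0, 0.0]]
```

View pics/side4c.png

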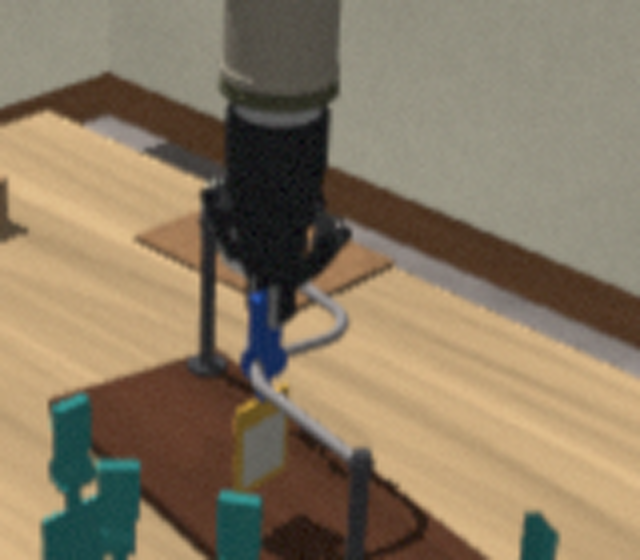

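View pics/top4c.png

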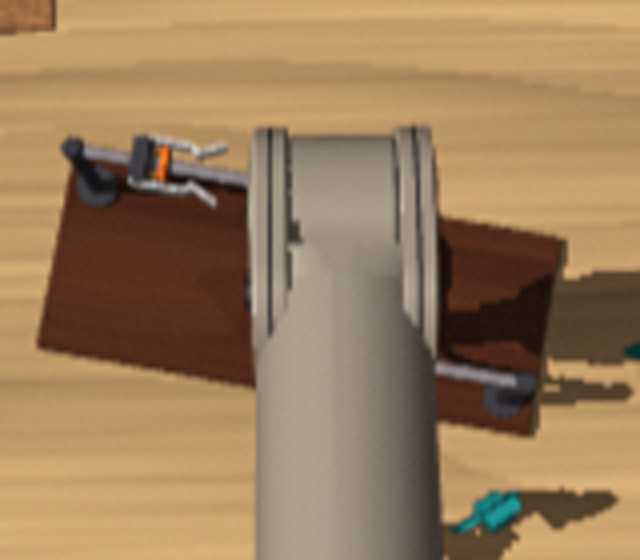

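Call:
move_arm:
  claw: [0,0,0,0,0,0,0,0]
  dp:
    - [0,-0.018,0]
    - [0.003,-0.019,0]
    - [0.002,-0.019,0]
    - [0,-0.019,0]
    - [0,-0.02,0]
    - [0,-0.02,0]
    - [0,-0.019,0]
    - [0,-0.019,0]
  turn:
    - [0,0,0.124]
    - [0,0,0.122]
    - [0,0,0.1]
    - [0,0,0]
    - [0,0,0]
    - [0,0,0]
    - [0,0,0]
    - [0,0,0]

```text
clock: 6.23
position: [0.5699, 0.0011, 0.1961]
ee_rot: [-0.638, 0.77, 0.0, 0.0]
ft_force: [0.1, -0.1, -1.2]
grip_width: 0.121
```

```bash
python3 - <<'E'
from h import *
along(142.8,174.8,8,.196,(0.3,1.6))
print(path(142.8))
E
```

```text
t 6.23 pos [0.5699 0.0011 0.1961] rail [  1.9 -20.4] alpha -100.76 F [ 0.1 -0.1 -1.2] g 0.121 q [-0.65  0.26  0.67  1.69 -0.17  1.25 -1.7 ]
tilt 0.01
dp [[-0.001, -0.018, 0.0], [0.0, -0.02, 0.0], [0.0, -0.02, 0.0], [0.0, -0.02, 0.0], [0.0, -0.02, 0.0], [-0.001, -0.02, 0.0], [-0.002, -0.02, 0.0], [-0.002, -0.02, 0.0]]
turn [[0.0, 0.0, 0.01], [0.0, 0.0, 0.0], [0.0, 0.0, 0.0], [0.0, 0.0, 0.0], [0.0, 0.0, 0.0], [0.0, 0.0, -0.126], [0.0, 0.0, -0.128], [0.0, 0.0, -0.127]]
(-0.03185307179585095, -20, -90)
```

Call:
move_arm:
  claw: [0,0,0,0,0,0,0,0]
  dp:
    - [-0.001,-0.018,0]
    - [0,-0.02,0]
    - [0,-0.02,0]
    - [0,-0.02,0]
    - [0,-0.02,0]
    - [-0.001,-0.02,0]
    - [-0.002,-0.02,0]
    - [-0.002,-0.02,0]
  turn:
    - [0,0,0.01]
    - [0,0,0]
    - [0,0,0]
    - [0,0,0]
    - [0,0,0]
    - [0,0,-0.126]
    - [0,0,-0.127]
    - [0,0,-0.127]

```text
clock: 6.9
position: [0.6012, -0.0029, 0.196]
ee_rot: [0.744, -0.669, -0.0, 0.0]
ft_force: [0.3, 0.6, -1.6]
grip_width: 0.123
```

```bash
python3 - <<'E'
from h import *
along(174.8,206.8,8,.196,(0.3,1.6))
print(path(174.8))
E
```

```text
t 6.9 pos [ 0.6012 -0.0029  0.196 ] rail [ 33.4 -18.3] alpha -83.94 F [ 0.3  0.6 -1.6] g 0.123 q [-0.57  0.34  0.62  1.61 -0.2   1.27 -1.38]
tilt 0.0
dp [[-0.003, -0.02, 0.0], [-0.002, -0.02, 0.0], [-0.001, -0.021, 0.0], [-0.002, -0.02, 0.0], [-0.002, -0.02, 0.0], [-0.002, -0.02, 0.0], [-0.002, -0.02, 0.0], [-0.002, -0.02, 0.0]]
turn [[0.0, 0.0, -0.125], [0.0, 0.0, -0.127], [0.0, 0.0, -0.127], [0.0, 0.0, -0.128], [0.0, 0.0, -0.127], [0.0, 0.0, -0.127], [0.0, 0.0, -0.128], [0.0, 0.0, -0.127]]
(np.float64(31.790374119890448), np.float64(-18.222860674117754), np.float64(-72.85689231053604))
```

Call:
move_arm:
  claw: [0,0,0,0,0,0,0,0]
  dp:
    - [-0.003,-0.02,0]
    - [-0.002,-0.02,0]
    - [-0.002,-0.02,0]
    - [-0.002,-0.02,0]
    - [-0.002,-0.02,0]
    - [-0.002,-0.02,0]
    - [-0.002,-0.02,0]
    - [-0.002,-0.02,0]
  turn:
    - [0,0,-0.125]
    - [0,0,-0.127]
    - [0,0,-0.127]
    - [0,0,-0.127]
    - [0,0,-0.127]
    - [0,0,-0.127]
    - [0,0,-0.127]
    - [0,0,-0.127]

```text
clock: 7.57
position: [0.6279, 0.0137, 0.196]
ee_rot: [0.945, -0.328, -0.0, 0.0]
ft_force: [0.4, -0.1, -1.4]
grip_width: 0.123
```

```bash
python3 - <<'E'
from h import *
along(206.8,238.8,8,.196,(0.3,1.6))
print(path(206.8))
E
```

```text
t 7.57 pos [0.6279 0.0137 0.196 ] rail [56.3  3.2] alpha -38.31 F [ 0.4 -0.1 -1.4] g 0.123 q [-0.46  0.38  0.48  1.52 -0.18  1.28 -0.63]
tilt 0.01
dp [[0.0, -0.02, 0.0], [-0.002, -0.02, 0.0], [-0.002, -0.02, 0.0], [-0.002, -0.021, 0.0], [-0.001, -0.02, 0.0], [0.0, -0.02, 0.0], [0.0, -0.02, 0.0], [0.0, -0.02, 0.0]]
turn [[0.0, 0.0, -0.129], [0.0, 0.0, -0.128], [0.0, 0.0, -0.127], [0.0, 0.0, -0.127], [0.0, 0.0, -0.091], [0.0, 0.0, 0.0], [0.0, 0.0, 0.0], [0.0, 0.0, 0.0]]
(np.float64(55.63383467122306), np.float64(1.8277732067877608), np.float64(-27.020268700070176))
```

Call:
move_arm:
  claw: [0,0,0,0,0,0,0,0]
  dp:
    - [0,-0.02,0]
    - [-0.002,-0.02,0]
    - [-0.002,-0.02,0]
    - [-0.002,-0.02,0]
    - [-0.001,-0.02,0]
    - [0,-0.02,0]
    - [0,-0.02,0]
    - [0,-0.02,0]
  turn:
    - [0,0,-0.129]
    - [0,0,-0.128]
    - [0,0,-0.127]
    - [0,0,-0.127]
    - [0,0,-0.091]
    - [0,0,0]
    - [0,0,0]
    - [0,0,0]

```text
clock: 8.23
position: [0.6378, 0.044, 0.196]
ee_rot: [0.995, -0.101, -0.0, -0.0]
ft_force: [0.5, -1.4, -1.5]
grip_width: 0.123
```

```bash
python3 - <<'E'
from h import *
along(238.8,266,8,.194,(0.3,1.6))
print(path(238.8))
im=cams.camera('side')[:,:,::-1]; cv2.imwrite(f'pics/side5c.png',cv2.resize(im[90:230,200:360],None,fx=4,fy=4,interpolation=cv2.INTER_CUBIC))
im=cams.camera('top')[:,:,::-1]; cv2.imwrite(f'pics/top5c.png',cv2.resize(im[90:230,180:340],None,fx=4,fy=4,interpolation=cv2.INTER_CUBIC))
E
```

```text
t 8.23 pos [0.6378 0.044  0.196 ] rail [60.2 34.8] alpha -11.65 F [ 0.5 -1.4 -1.5] g 0.123 q [-0.43  0.4   0.39  1.49 -0.15  1.29 -0.23]
tilt 0.01
dp [[0.0, -0.016, 0.01], [0.0, -0.017, 0.0], [0.0, -0.017, 0.0], [0.0, -0.017, 0.0], [0.0, -0.017, 0.0], [0.0, -0.017, 0.0], [0.0, -0.017, 0.0], [0.0, -0.017, 0.0]]
turn [[0.0, 0.0, -0.01], [0.0, 0.0, 0.0], [0.0, 0.0, 0.0], [0.0, 0.0, 0.0], [0.0, 0.0, 0.0], [0.0, 0.0, 0.0], [0.0, 0.0, 0.0], [0.0, 0.0, 0.0]]
(60, 33.13629385640829, 0)
```

View pics/side5c.png

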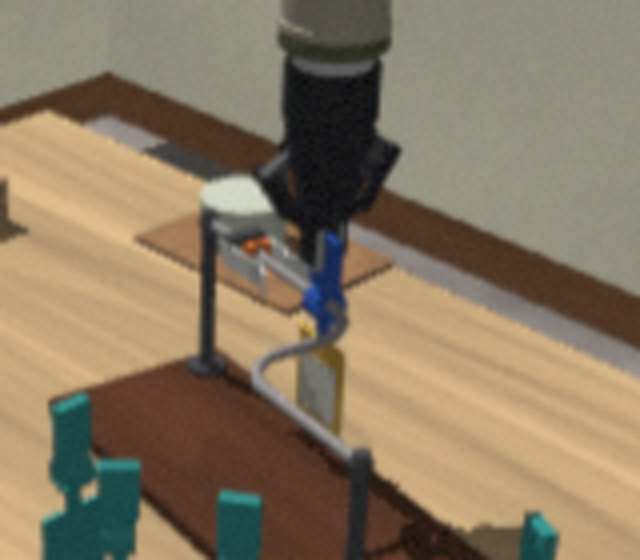

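View pics/top5c.png

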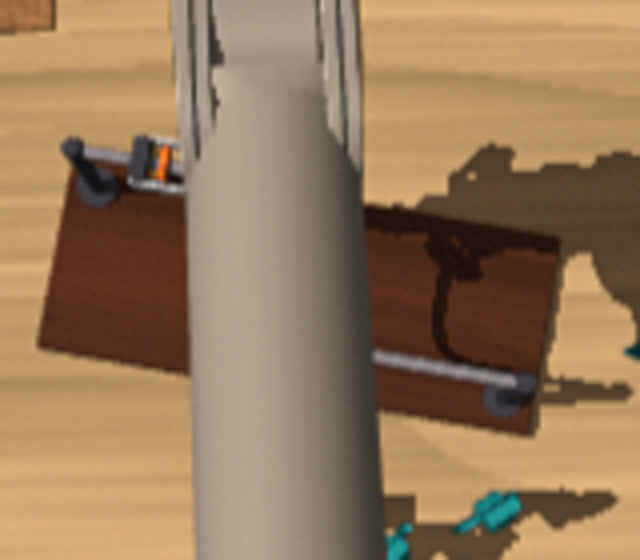

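Call:
move_arm:
  claw: [0,0,0,0,0,0,0,0]
  dp:
    - [0,-0.016,0.005]
    - [0,-0.017,0]
    - [0,-0.017,0]
    - [0,-0.017,0]
    - [0,-0.017,0]
    - [0,-0.017,0]
    - [0,-0.017,0]
    - [0,-0.017,0]
  turn:
    - [0,0,-0.008]
    - [0,0,0]
    - [0,0,0]
    - [0,0,0]
    - [0,0,0]
    - [0,0,0]
    - [0,0,0]
    - [0,0,0]

```text
clock: 9.0
position: [0.643, 0.0706, 0.1951]
ee_rot: [0.995, -0.097, 0.0, -0.0]
ft_force: [0.6, 0.1, -2.3]
grip_width: 0.124
```

Call:
move_arm:
  claw: [0,0,0,0,0,0]
  dp:
    - [0,-0.01,0]
    - [0,-0.01,0]
    - [0,-0.01,0]
    - [0,-0.01,0]
    - [0,-0.01,0]
    - [0,0,0]
  turn:
    - [0,0,0]
    - [0,0,0]
    - [0,0,0]
    - [0,0,0]
    - [0,0,0]
    - [0,0,0]

```text
clock: 9.5
position: [0.6449, 0.0806, 0.1951]
ee_rot: [0.995, -0.097, -0.0, -0.0]
ft_force: [-1.7, 0.1, -1.7]
grip_width: 0.126
```

```bash
python3 - <<'E'
from h import *
state()
E
```

```text
t 9.5 pos [0.6449 0.0806 0.1951] rail [60.  72.1] alpha -11.11 F [-1.7  0.1 -1.7] g 0.126 q [-0.47  0.42  0.37  1.46 -0.15  1.29 -0.28]
tilt 0.02
```

Call:
move_arm:
  claw: [0,0,0,0,0,0,0,0]
  dp:
    - [0,-0.008,0]
    - [0,-0.008,0]
    - [0,-0.008,0]
    - [0,-0.008,0]
    - [0,-0.008,0]
    - [0,-0.008,0]
    - [0,-0.008,0]
    - [0,0,0]
  turn:
    - [0,0,0]
    - [0,0,0]
    - [0,0,0]
    - [0,0,0]
    - [0,0,0]
    - [0,0,0]
    - [0,0,0]
    - [0,0,0]
  grip_force: 100

```text
clock: 10.17
position: [0.647, 0.0915, 0.1951]
ee_rot: [0.995, -0.097, -0.0, -0.0]
ft_force: [0.1, -0.4, -3.1]
grip_width: 0.122
```

Call:
move_arm:
  claw: [0,0,0,0,0,0,0,0]
  dp:
    - [0,-0.008,0]
    - [0,-0.008,0]
    - [0,-0.008,0]
    - [0,-0.008,0]
    - [0,-0.008,0]
    - [0,-0.008,0]
    - [0,-0.008,0]
    - [0,0,0]
  turn:
    - [0,0,0]
    - [0,0,0]
    - [0,0,0]
    - [0,0,0]
    - [0,0,0]
    - [0,0,0]
    - [0,0,0]
    - [0,0,0]

```text
clock: 10.83
position: [0.6493, 0.1014, 0.1951]
ee_rot: [0.995, -0.097, 0.0, 0.0]
ft_force: [1.3, -4.8, -2.0]
grip_width: 0.12
```

```bash
python3 - <<'E'
from h import *
state()
im=cams.camera('side')[:,:,::-1]; cv2.imwrite(f'pics/side6c.png',cv2.resize(im[90:210,220:340],None,fx=5,fy=5,interpolation=cv2.INTER_CUBIC))
E
```

```text
t 10.83 pos [0.6493 0.1014 0.1951] rail [60.3 93.3] alpha -11.17 F [ 1.3 -4.8 -2. ] g 0.12 q [-0.49  0.43  0.37  1.44 -0.16  1.3  -0.31]
tilt 0.06
```

View pics/side6c.png

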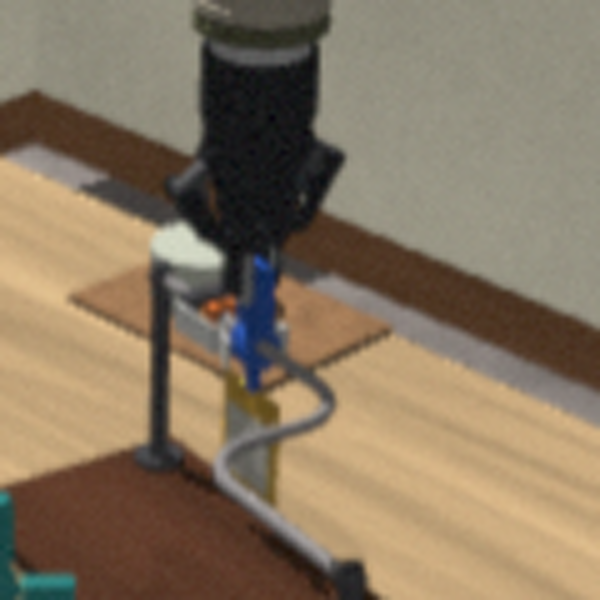

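Call:
move_arm:
  claw: [0,0,0,0,0]
  dp:
    - [0,-0.008,0]
    - [0,-0.008,0]
    - [0,-0.008,0]
    - [0,-0.008,0]
    - [0,0,0]
  turn:
    - [0,0,0]
    - [0,0,0]
    - [0,0,0]
    - [0,0,0]
    - [0,0,0]

```text
clock: 11.3
position: [0.65, 0.1062, 0.1947]
ee_rot: [0.995, -0.098, -0.001, 0.001]
ft_force: [-1.2, -9.0, -2.4]
grip_width: 0.118
```

Call:
move_arm:
  claw: [0,0,0,0,0]
  dp:
    - [0,-0.008,0]
    - [0,-0.008,0]
    - [0,-0.008,0]
    - [0,-0.008,0]
    - [0,0,0]
  turn:
    - [0,0,0]
    - [0,0,0]
    - [0,0,0]
    - [0,0,0]
    - [0,0,0]

```text
clock: 11.72
position: [0.6516, 0.1152, 0.195]
ee_rot: [0.995, -0.097, -0.0, -0.0]
ft_force: [0.9, -3.0, -1.8]
grip_width: 0.12
```

```bash
python3 - <<'E'
from h import *
state()
E
```

```text
t 11.72 pos [0.6516 0.1152 0.195 ] rail [ 59.9 107.4] alpha -11.1 F [ 0.9 -3.  -1.8] g 0.12 q [-0.51  0.44  0.36  1.42 -0.16  1.31 -0.33]
tilt 0.02
```

Call:
move_arm:
  claw: [0,0,0,0,0,0]
  dp:
    - [0,-0.008,0]
    - [0,-0.008,0]
    - [0,-0.008,0]
    - [0,-0.005,0]
    - [0,0,0]
    - [0,0,0]
  turn:
    - [0,0,0]
    - [0,0,0]
    - [0,0,0]
    - [0,0,0]
    - [0,0,0]
    - [0,0,0]

```text
clock: 12.22
position: [0.6528, 0.1206, 0.1951]
ee_rot: [0.995, -0.097, 0.0, -0.0]
ft_force: [1.0, -1.9, -2.0]
grip_width: 0.122
```

```bash
python3 - <<'E'
from h import *
state()
im=cams.camera('side')[:,:,::-1]; cv2.imwrite(f'pics/side7c.png',cv2.resize(im[100:190,220:310],None,fx=6.5,fy=6.5,interpolation=cv2.INTER_CUBIC))
im=cams.camera('top')[:,:,::-1]; cv2.imwrite(f'pics/top7c.png',cv2.resize(im[100:190,180:280],None,fx=6,fy=6,interpolation=cv2.INTER_CUBIC))
E
```

```text
t 12.22 pos [0.6528 0.1206 0.1951] rail [ 60. 113.] alpha -11.12 F [ 1.  -1.9 -2. ] g 0.122 q [-0.51  0.45  0.36  1.41 -0.16  1.31 -0.34]
tilt 0.03
```

View pics/side7c.png

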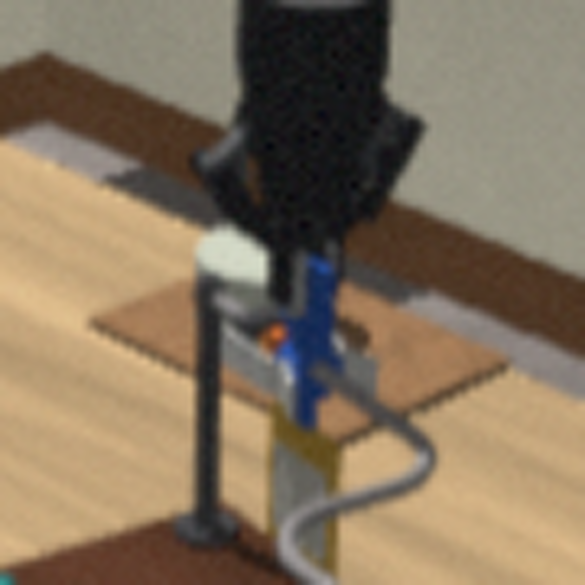

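View pics/top7c.png

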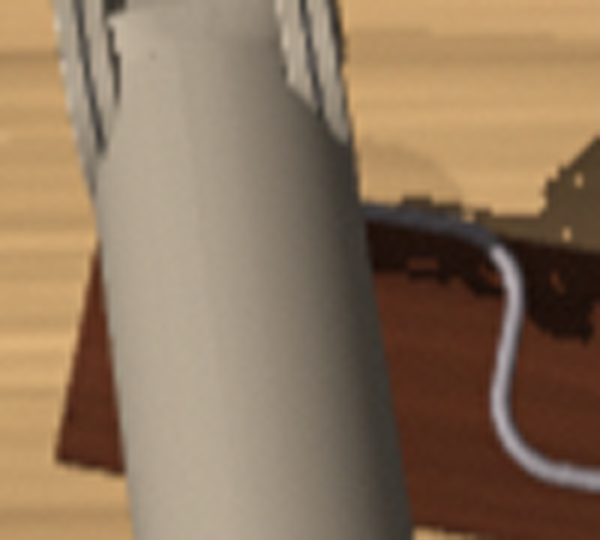

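Call:
move_arm:
  claw: [0,0,0,0,0]
  dp:
    - [0,-0.005,0]
    - [0,-0.005,0]
    - [0,-0.005,0]
    - [0,-0.005,0]
    - [0,0,0]
  turn:
    - [0,0,0]
    - [0,0,0]
    - [0,0,0]
    - [0,0,0]
    - [0,0,0]

```text
clock: 12.73
position: [0.6535, 0.1244, 0.1951]
ee_rot: [0.995, -0.097, -0.0, -0.0]
ft_force: [0.1, -2.7, -1.6]
grip_width: 0.122
```

Call:
move_arm:
  claw: [0,0,0,0]
  dp:
    - [0,-0.005,0]
    - [0,-0.005,0]
    - [0,0,0]
    - [0,0,0]
  turn:
    - [0,0,0]
    - [0,0,0]
    - [0,0,0]
    - [0,0,0]

```text
clock: 13.07
position: [0.654, 0.1264, 0.1951]
ee_rot: [0.995, -0.097, 0.0, -0.0]
ft_force: [0.7, -2.5, -1.9]
grip_width: 0.119
```

```bash
python3 - <<'E'
from h import *
state()
E
```

```text
t 13.07 pos [0.654  0.1264 0.1951] rail [ 60.  118.8] alpha -11.12 F [ 0.7 -2.5 -1.9] g 0.119 q [-0.52  0.45  0.36  1.41 -0.16  1.31 -0.35]
tilt 0.02
```

Call:
move_arm:
  claw: [0,0,0,0]
  dp:
    - [0,-0.005,0]
    - [0,-0.005,0]
    - [0,0,0]
    - [0,0,0]
  turn:
    - [0,0,0]
    - [0,0,0]
    - [0,0,0]
    - [0,0,0]

```text
clock: 13.4
position: [0.6543, 0.1279, 0.1951]
ee_rot: [0.995, -0.097, -0.0, 0.0]
ft_force: [0.6, -4.4, -1.9]
grip_width: 0.123
```

```bash
python3 - <<'E'
from h import *
state()
im=cams.camera('side')[:,:,::-1]; cv2.imwrite(f'pics/side8c.png',cv2.resize(im[130:180,230:290],None,fx=10,fy=10,interpolation=cv2.INTER_CUBIC))
state()
E
```

```text
t 13.4 pos [0.6543 0.1279 0.1951] rail [ 60.1 120.4] alpha -11.15 F [ 0.6 -4.4 -1.9] g 0.123 q [-0.52  0.45  0.36  1.41 -0.16  1.31 -0.35]
tilt 0.01
t 13.45 pos [0.6543 0.1279 0.1951] rail [ 60.1 120.4] alpha -11.15 F [ 0.  -4.7 -1.3] g 0.121 q [-0.52  0.45  0.36  1.41 -0.16  1.31 -0.35]
tilt 0.01
```

View pics/side8c.png

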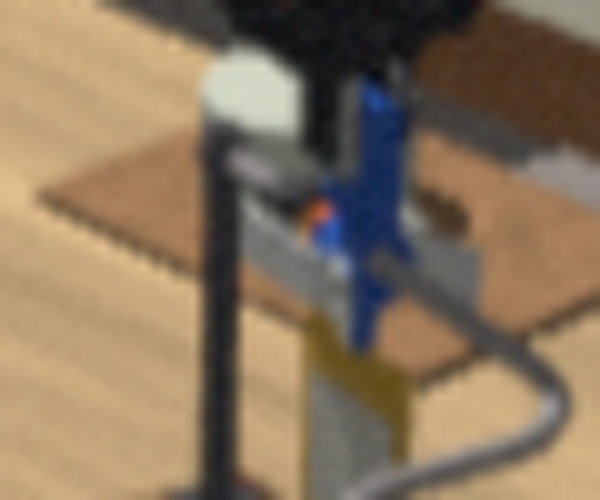

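Call:
move_arm:
  claw: [0,0,0,0]
  dp:
    - [0,-0.005,0]
    - [0,-0.005,0]
    - [0,0,0]
    - [0,0,0]
  turn:
    - [0,0,0]
    - [0,0,0]
    - [0,0,0]
    - [0,0,0]

```text
clock: 13.78
position: [0.6547, 0.1297, 0.1951]
ee_rot: [0.995, -0.097, -0.0, 0.0]
ft_force: [-0.2, -4.2, -1.1]
grip_width: 0.117
```

```bash
python3 - <<'E'
from h import *
state()
E
```

```text
t 13.78 pos [0.6547 0.1297 0.1951] rail [ 60.1 122.2] alpha -11.16 F [-0.2 -4.2 -1.1] g 0.117 q [-0.52  0.46  0.36  1.4  -0.16  1.31 -0.35]
tilt 0.02
```

Call:
move_arm:
  claw: [0,0,0,0]
  dp:
    - [0,-0.005,0]
    - [0,-0.005,0]
    - [0,0,0]
    - [0,0,0]
  turn:
    - [0,0,0]
    - [0,0,0]
    - [0,0,0]
    - [0,0,0]

```text
clock: 14.12
position: [0.6553, 0.1331, 0.1951]
ee_rot: [0.995, -0.097, 0.0, -0.001]
ft_force: [2.5, -1.0, -3.6]
grip_width: 0.119
```

```bash
python3 - <<'E'
from h import *
state()
E
```

```text
t 14.12 pos [0.6553 0.1331 0.1951] rail [ 60.  125.7] alpha -11.09 F [ 2.5 -1.  -3.6] g 0.119 q [-0.52  0.46  0.36  1.4  -0.16  1.31 -0.35]
tilt 0.08
```

Call:
move_arm:
  claw: [0,0,0,0]
  dp:
    - [0,-0.005,0]
    - [0,0,0]
    - [0,0,0]
    - [0,0,0]
  turn:
    - [0,0,0]
    - [0,0,0]
    - [0,0,0]
    - [0,0,0]

```text
clock: 14.45
position: [0.6554, 0.1334, 0.1952]
ee_rot: [0.995, -0.097, 0.0, -0.0]
ft_force: [3.0, -0.9, -2.9]
grip_width: 0.122
```

```bash
python3 - <<'E'
from h import *
state()
im=cams.camera('side')[:,:,::-1]; cv2.imwrite(f'pics/side9c.png',cv2.resize(im[130:180,230:290],None,fx=10,fy=10,interpolation=cv2.INTER_CUBIC))
state()
E
```

```text
t 14.45 pos [0.6554 0.1334 0.1952] rail [ 60.1 126. ] alpha -11.12 F [ 3.  -0.9 -2.9] g 0.122 q [-0.52  0.46  0.36  1.4  -0.16  1.31 -0.35]
tilt 0.04
t 14.5 pos [0.6554 0.1334 0.1951] rail [ 60.1 125.9] alpha -11.12 F [ 2.9 -0.8 -3.3] g 0.122 q [-0.52  0.46  0.36  1.4  -0.16  1.31 -0.35]
tilt 0.04
```

View pics/side9c.png

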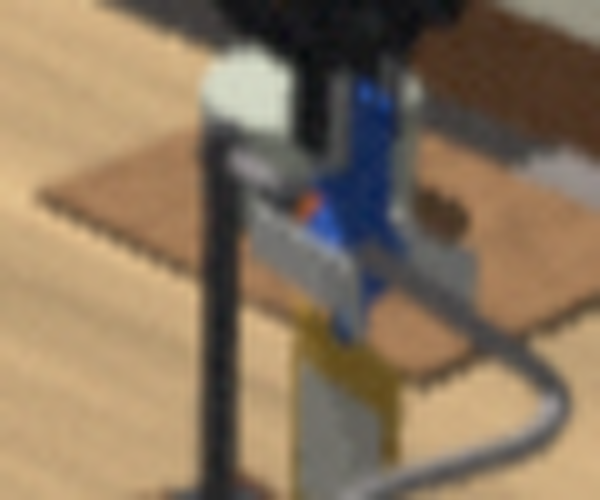

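Call:
move_arm:
  claw: [0,0,0,0]
  dp:
    - [0,-0.005,0]
    - [0,0,0]
    - [0,0,0]
    - [0,0,0]
  turn:
    - [0,0,0]
    - [0,0,0]
    - [0,0,0]
    - [0,0,0]

```text
clock: 14.83
position: [0.6555, 0.1339, 0.1952]
ee_rot: [0.995, -0.097, 0.0, -0.0]
ft_force: [2.4, -2.1, -1.5]
grip_width: 0.121
```

```bash
python3 - <<'E'
from h import *
state()
E
```

```text
t 14.83 pos [0.6555 0.1339 0.1952] rail [ 60.  126.5] alpha -11.14 F [ 2.4 -2.1 -1.5] g 0.121 q [-0.52  0.46  0.36  1.4  -0.16  1.31 -0.36]
tilt 0.0
```

Call:
move_arm:
  claw: [0,0,0,0]
  dp:
    - [0,-0.005,0]
    - [0,0,0]
    - [0,0,0]
    - [0,0,0]
  turn:
    - [0,0,0]
    - [0,0,0]
    - [0,0,0]
    - [0,0,0]

```text
clock: 15.17
position: [0.6556, 0.1348, 0.1951]
ee_rot: [0.995, -0.097, -0.0, 0.0]
ft_force: [-0.2, -3.1, -1.6]
grip_width: 0.12
```

```bash
python3 - <<'E'
from h import *
state()
E
```

```text
t 15.17 pos [0.6556 0.1348 0.1951] rail [ 60.  127.3] alpha -11.15 F [-0.2 -3.1 -1.6] g 0.12 q [-0.53  0.46  0.36  1.4  -0.16  1.31 -0.36]
tilt 0.02
```

Call:
move_arm:
  claw: [0,0,0,0,0]
  dp:
    - [0,-0.002,0.006]
    - [0,0,0.006]
    - [0,0,0]
    - [0,0,0]
    - [0,0,0]
  turn:
    - [0,0,0]
    - [0,0,0]
    - [0,0,0]
    - [0,0,0]
    - [0,0,0]

```text
clock: 15.58
position: [0.6558, 0.1349, 0.1941]
ee_rot: [0.995, -0.097, 0.0, -0.0]
ft_force: [-4.1, -3.7, 8.6]
grip_width: 0.12
```

```bash
python3 - <<'E'
from h import *
state()
E
```

```text
t 15.58 pos [0.6558 0.1349 0.1941] rail [ 60.2 127.5] alpha -11.17 F [-4.1 -3.7  8.6] g 0.12 q [-0.53  0.46  0.36  1.4  -0.16  1.31 -0.36]
tilt 0.04
```

Call:
move_arm:
  claw: [0,0,0.15,0.2,0.25,0.3,0.35,0.4]
  dp:
    - [0,0,-0.006]
    - [0,0,0]
    - [0,0,0]
    - [0,0,0]
    - [0,0,0]
    - [0,0,0]
    - [0,0,0]
    - [0,0,0]
  turn:
    - [0,0,0]
    - [0,0,0]
    - [0,0,0]
    - [0,0,0]
    - [0,0,0]
    - [0,0,0]
    - [0,0,0]
    - [0,0,0]

```text
clock: 16.25
position: [0.6557, 0.1357, 0.1938]
ee_rot: [0.995, -0.097, -0.0, -0.0]
ft_force: [0.2, -0.8, -0.1]
grip_width: 0.396
```

```bash
python3 - <<'E'
from h import *
state()
im=cams.camera('side')[:,:,::-1]; cv2.imwrite(f'pics/side10c.png',cv2.resize(im[100:190,220:310],None,fx=6.5,fy=6.5,interpolation=cv2.INTER_CUBIC))
state()
E
```

```text
t 16.25 pos [0.6557 0.1357 0.1938] rail [ 59.9 128.3] alpha -11.12 F [ 0.2 -0.8 -0.1] g 0.396 q [-0.53  0.46  0.35  1.4  -0.16  1.31 -0.36]
tilt 0.02
t 16.3 pos [0.6557 0.1356 0.1939] rail [ 60.  128.2] alpha -11.13 F [ 0.5  0.3 -0.3] g 0.399 q [-0.53  0.46  0.35  1.4  -0.16  1.31 -0.36]
tilt 0.01
```

View pics/side10c.png

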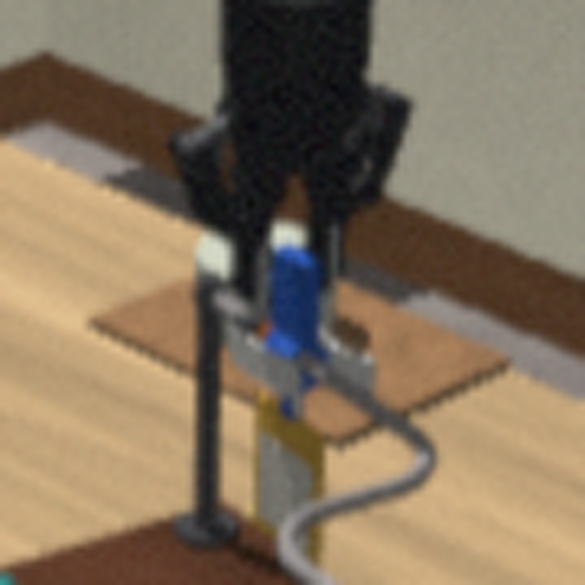

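Released and hanging. Rise, then move aside to look from the top.

Call:
move_arm:
  claw: [0.4,0.4,0.4,0.5,0.6,0.8,1,1]
  dp:
    - [0,0,-0.05]
    - [0,0,-0.1]
    - [0,0,-0.1]
    - [0,0,-0.15]
    - [-0.15,0,-0.1]
    - [-0.2,0,0]
    - [-0.2,0,0]
    - [-0.2,0,0]
  turn:
    - [0,0,0]
    - [0,0,0]
    - [0,0,0]
    - [0,0,0]
    - [0,0,0]
    - [0,0,0]
    - [0,0,0]
    - [0,0,0]

```text
clock: 16.97
position: [0.5072, 0.1644, 0.2948]
ee_rot: [0.995, -0.097, 0.001, -0.0]
ft_force: [0.6, 0.3, 1.0]
grip_width: 0.985
```

```bash
python3 - <<'E'
from h import *
state()
im=cams.camera('side')[:,:,::-1]; cv2.imwrite('pics/side11.png',im); cv2.imwrite(f'pics/side11c.png',cv2.resize(im[100:190,220:310],None,fx=6.5,fy=6.5,interpolation=cv2.INTER_CUBIC))
im=cams.camera('top')[:,:,::-1]; cv2.imwrite('pics/top11.png',im);cv2.imwrite(f'pics/top11c.png',cv2.resize(im[110:170,180:260],None,fx=9,fy=9,interpolation=cv2.INTER_CUBIC))
E
```

```text
t 16.97 pos [0.5072 0.1644 0.2948] rail [-91.3 127.5] alpha -11.16 F [0.6 0.3 1. ] g 0.985 q [-0.7   0.09  0.32  1.62 -0.03  1.43 -0.57]
tilt 0.08
```

View pics/side11c.png

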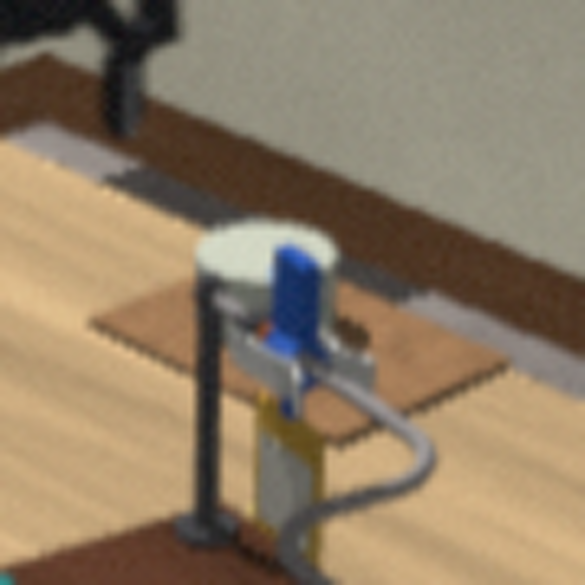

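View pics/top11c.png

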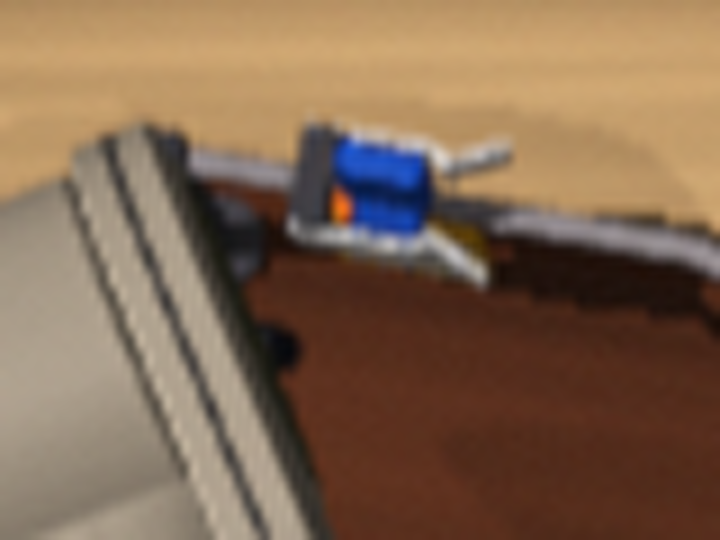

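```bash
python3 - <<'E'
from h import *
cr=lambda *p:[(180+(u+.5)/9-.5,110+(v+.5)/9-.5) for u,v in p]
print(np.round(w2r(onz('top',cr((450,165),(430,235),(507,150),(485,280),(328,178)),.165))*1e3,1))
print('tab ctr (z .2155)',np.round(w2r(onz('top',cr((382,183)),.2155))*1e3,1))
a=cv2.imread('pics/top0.png');b=cv2.imread('pics/top11.png');d=cv2.absdiff(a,b)
for n,(x,y,w,h) in dict(tin=(370,195,40,27),carton=(98,170,57,42),jar=(360,128,36,30)).items(): print(n,d[y:y+h,x:x+w].mean())
E
```

```text
[[ 74.8 104.2]
 [ 49.  106.6]
 [ 83.6  85.4]
 [ 36.6  84.7]
 [ 62.7 145.6]]
tab ctr (z .2155) [[ 53.7 120.1]]
tin 2.755864197530864
carton 1.969367864104706
jar 2.2953703703703705
```

View pics/top11.png

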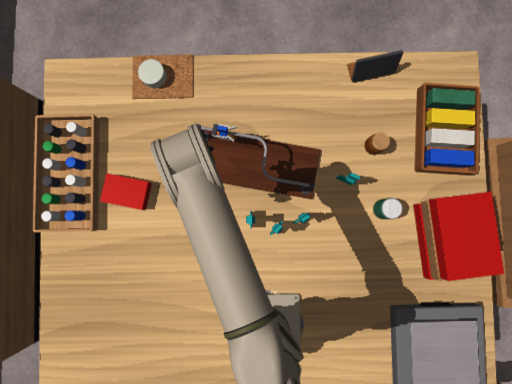

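Call:
move_arm:
  claw: [1,1,1,1,1,1]
  dp:
    - [0,0,0]
    - [0,0,0]
    - [0,0,0]
    - [0,0,0]
    - [0,0,0]
    - [0,0,0]
  turn:
    - [0,0,0]
    - [0,0,0]
    - [0,0,0]
    - [0,0,0]
    - [0,0,0]
    - [0,0,0]

```text
clock: 17.57
position: [0.5091, 0.164, 0.2936]
ee_rot: [0.995, -0.097, -0.0, 0.0]
ft_force: [0.6, -0.2, 0.0]
grip_width: 1.001
```

```bash
python3 - <<'E'
from h import *
R={}
for n in('top','side'):
    im=cams.camera(n); h=cv2.cvtColor(im,cv2.COLOR_RGB2HSV); m=cv2.inRange(h,(110,120,40),(130,255,255))
    x,y=(200,110) if n=='top' else (250,130); w,hh=(50,40)
    ys,xs=np.where(m[y:y+hh,x:x+w]>0); print(n,xs.min()+x,xs.max()+x,ys.min()+y,ys.max()+y)
    # expected pixel extents for an upright hanger at home
    P=[(*r2w((.06+i*.006,.1204+j*.015)),.2205) for i in(-1,1) for j in(-1,1)]
    print(' expected tab-top px',proj(n,P).round(1).tolist())
E
```

```text
top 217 227 125 135
 expected tab-top px [[226.7, 130.3], [216.9, 128.6], [227.4, 126.4], [217.6, 124.7]]
side 261 269 138 154
 expected tab-top px [[267.2, 141.5], [262.1, 138.1], [270.2, 140.7], [265.1, 137.3]]
```

The tab is where an upright hanger at home should be, and the scene is still, so I'm handing in.

```bash
python3 - <<'E'
from workcell import manip
print(manip.hand_in())
E
```

```text
the job is handed in; nothing more can be done
None
```

The price sign is at the customers' end, snapped in behind both spring leaves and hanging free. I handed the job in after about 18 s; the hand-in gives no verdict.

**What I did:** I gripped the sign's blue tab and lifted it about 4 mm, so the ring ran clear of the wire. I slid it round both bends with no more than about 3 N at the wrist. Going past the leaves took about 9 N, with a clear snap, and I then pushed on against the stop with about 3 N. The highest force I read in the whole run was about 10 N, when I set the sign down on the wire before letting go. After that I opened the gripper, rose and moved the arm aside.

**Last checks:**
- **Leaves:** they are back where they were when relaxed, with the bumps at rail y of about 105 mm, which puts home at about 120 mm. The tab centre measured 120 mm.
- **Upright:** the blue tab lies within 1–2 px of where an upright sign at home should appear, in both views.
- **Tin, carton and jar:** they look unchanged in the before and after pictures from the top.
- **Arm:** it is clear of everything, with wrist force near zero.

**Less certain:** I could not read the stop's travel directly, because the tab hides part of it from above. That it is pushed in rests on where the ring sits and on the leaves having closed behind it. One rough reading of the tab centre gave rail x of 54 mm instead of 60. I put that down to my picking the middle of the whole blue patch rather than the tab's top, since the later check of the tab's outline agreed with 60.

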